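Wind the examination turntable on by a quarter turn

TASK

An old book lies on a hand-wound geared turntable, ready for its next side to be inspected. Take the upright crank handle of the turntable's handwheel and wind the wheel exactly two full turns clockwise as seen from above, which carries the table and the book round by a quarter turn, and then let go. Move the table by its handwheel only: do not touch the table disc or the book.

Things in the scene. Friction and masses are not known exactly. Their poses are not given: they have to be found in the camera images.
- handwheel (a joint): Flat steel handwheel on an upright axle, 134 mm over its rim, three spokes, rim top 80 mm above the work surface; it stands at one end of the grey turntable housing. Its value is its angle in rad and grows clockwise seen from above; one turn is 6.283. It starts at any angle from 0 to 6.28, has no stop in reach, takes about 0.15 N m to turn and stays where it is left. It is geared 8 to 1 to the table: one clockwise turn of the wheel turns the table 45 degrees clockwise.
- wheel_hub (a point): Centre of the handwheel, a point on its upright axis at the top of the hub, 82 mm above the work surface. Its x axis points from the wheel's axis towards the crank handle, its z axis up.
- handle_top (a point): Centre of the top end of the crank handle: an upright black round handle 24 mm in diameter and 60 mm tall (its foot 84 mm, its top 144 mm above the work surface), standing on the rim of the handwheel 60 mm from the wheel's axis. The handle spins freely on its own pin, so a gripper that holds it may keep its own direction while it goes round. Its z axis points up.
- table_disc: Round aluminium table, 250 mm in diameter, with a grey felt top 80 mm above the work surface; origin on its axis, 16 mm below the felt top. The axis stands 240 mm from the handwheel's axis, to the left of the wheel (+y, within 25 degrees). It turns only when the handwheel turns. Not to be touched.
- table_mark (a point): Small brass stud in the top of the table disc near its edge, 115 mm from the table's axis, 80 mm above the work surface; it goes round with the table.
- book: Closed brown book lying flat on the felt near the middle of the table, 150 x 110 x 28 mm, 250 to 490 g, loose; origin at the centre of its underside, x along its long side, z up. Its top is 108 mm above the work surface. It rides round with the table and must not be touched.
There are look-alikes about, which are no part of the job. Several things have the shape of the book; the one meant has the colours described above.

How it is judged:
By the outcome, as a careful person would: the job done as asked, in the order asked, and still so for the second after the job is handed in, with the robot touching nothing.
It also fails if it takes over 64 s, if anything falls off the work surface, if the arm or the gripper's body presses on something with over 40 N, if the wrist force passes 120 N, or if a joint passes its speed limit or range.

ROBOT

A 6-joint arm with a two-finger parallel gripper is mounted at the origin on the work surface. World frame = base frame: x ahead of the robot, y to its left, z up, the work surface at z = 0. Lengths are in m, angles in rad, forces in N, time in s.
With the tool pointing down it reaches from about 0.4 to 0.825 m from the base axis. Payload 7 kg.
Tool frame: the origin (TCP) lies at the very end of the fingers, on their centre line; the grasp point (between the pads) lies 19 mm behind it; z points along the fingers, y is the line along which they close (so a half turn about z gives the same grasp; the last joint's range is limited). The gripper opens to 88 mm and grips with 3 to 60 N. Pads are 19 mm wide; open, the fingers measure 130 mm over their backs; the gripper's body (78 mm by 193 mm) begins 47 mm behind the grasp point.
Start: joints at [1.406, 0.359, 0.012, 0, -1.224, -0.288], TCP at [0.295, 0.607, 0.227] pointing down, gripper open.
Joint ranges: [-3.07, 3.07], [-1.43, 2.12], [-1.02, 1.25], [-3.03, 1.67], [-3.05, -0], [-3.03, 3.03]. Speed limits (rad/s): [2.39, 2.39, 3.01, 3.14, 3.14, 3.14].

INTERFACE

Orientations are given as [roll, pitch, yaw] about the fixed x, y, z axes, in that order (R = Rz(yaw) Ry(pitch) Rx(roll)).
In Python, from station import arm gives the robot as it stands.
- The arm moves only by the tool step_arm, never from a script. Its argument "rows" is a list of rows, each a list of 5 numbers: the shift along the world's x, y, z in m, then the turn about the world's z in rad, then the finger opening in m, from 0 to 0.0876. In form: [[x, y, z, spin, gripper], ...]. A call has 1 to 20 rows; each row is the pose to reach, as a shift and turn from the pose commanded when the call began; what a row does not reach only later rows make up. A row lasts 1/10 s, in which the tool goes at most 50 mm and 8.59 degrees, less where a joint would pass 70% of its speed; a pose out of reach is approached as far as the arm can. A call with a gripper value outside its range is refused whole. The fingers move at their own pace and stop on an object; "newtons" is the grip in N (left out, the last holds). Time passes only in rows, so rows that repeat a pose let the fingers close. It gives the time, the measured TCP pose, the force, the opening and the grip force at its end, in the units of the state.
- arm.get_state(): the state, without advancing time (a new reading comes with each control period).
- arm.grab_frame(name): name is "scene" or "top" or "wrist"; returns a dict with "color" (400x640x3 uint8, blue, green, red), "vfov" (degrees; the focal length in pixels is half the picture's height over the tangent of half this angle, whatever the lens; pixels are square), "cx", "cy" (the principal point, pixels), "rvec" (rotation vector, rad) and "tvec" (3), from world to camera coordinates, as OpenCV has them. Camera axes: x right, y down, z forward; pixel columns grow to the right and rows downward; lengths in m; the calibration is good to about 2 mm. A picture is of the moment at which its call begins. There is no depth.
- arm.job_done(): hands the job in; it is judged then, once.
The state is a dict: "t": time; "q": joint angles; "qd": joint speeds; "joint_efforts": joint torques, N m; "eef_pos": TCP position; "ee_rot": TCP orientation; "force": force on the tool from outside, world axes, zero at the start; "moment": the same for the moment, N m; "width": finger opening in m; "gripper_force": force on a finger pad.
Only numpy, scipy, OpenCV 4.12 (cv2) and the standard library are available. Lean on these libraries where they do the work, as an engineer would, in place of code of your own. Each camera call takes 0.05 s, during which the arm holds its last target. There are 200 camera calls.

## Working session

There is one attempt and no reset: what is moved stays moved. The work goes in short steps, Python scripts to look and compute and a tool call to move; the robot and the scene stay as the last step left them, time stands still between calls to the robot, and variables do not carry over. Pictures are saved under pics/ and viewed, at most 10 in all, crops included, and the job is handed in when it is done.

Besides the shell and the picture viewer there is one more tool, called by a JSON object that holds its "fn" and its "kwargs". step_arm: Moves the arm, as the interface text tells. Its arguments: {"type":"object","properties":{"rows":{"type":"array"},"newtons":{"type":"number"}},"required":["rows"]}

```bash
mkdir -p pics
cat > h.py <<'E'
import numpy as np, cv2
from station import arm
def grab(n,f=None):
    d=arm.grab_frame(n)
    if f: cv2.imwrite('pics/'+f,d['color'])
    return d
def ray(d,u,v,z):
    f=200/np.tan(np.radians(d['vfov'])/2)
    R=cv2.Rodrigues(np.array(d['rvec'],float))[0]; t=np.array(d['tvec'],float).ravel()
    c=-R.T@t; r=R.T@np.array([(u-d['cx'])/f,(v-d['cy'])/f,1]); return c+r*(z-c[2])/r[2]
E
python3 - <<'E'
from h import *
import pickle
D={n:grab(n,n+'0.png') for n in('top','scene')}
pickle.dump(D,open('d0.pkl','wb'))
s=arm.get_state();print(s)
for n,d in D.items(): print(n,d['vfov'],d['cx'],d['cy'],d['rvec'],d['tvec'])
E
```

```text
{'t': 0.1, 'q': array([ 1.40611143e+00,  3.59273421e-01,  1.11420027e-02, -2.98332162e-04,
       -1.22410389e+00, -2.88103982e-01]), 'qd': array([-0.00061477, -0.00023164,  0.00258341,  0.00343741,  0.00124575,
        0.00085521]), 'joint_efforts': array([-2.13474130e-03, -5.84162092e+01,  2.93751240e+01,  7.01535031e+00,
        1.01768947e-02, -5.56643772e-05]), 'eef_pos': array([0.29512866, 0.60656799, 0.22574159]), 'ee_rot': array([ 3.14013328e+00, -1.39991598e-04, -4.52890346e-01]), 'force': array([ 0.30177243,  0.07015027, -0.31131868]), 'moment': array([ 0.072601  , -0.03497781,  0.01583442]), 'gripper_force': 0.0, 'width': 0.0877462437753998}
top 53.06905396240346 321.1302136436564 204.37750782693115 [ 2.15184993 -2.16881412  0.1287277 ] [0.15034958 0.47018421 1.13402009]
scene 50.705070085785785 312.8240293014625 201.97920875982643 [ 1.74436125  1.86155757 -0.7184348 ] [-0.09065228 -0.27003462  1.49863225]
```

View pics/top0.png

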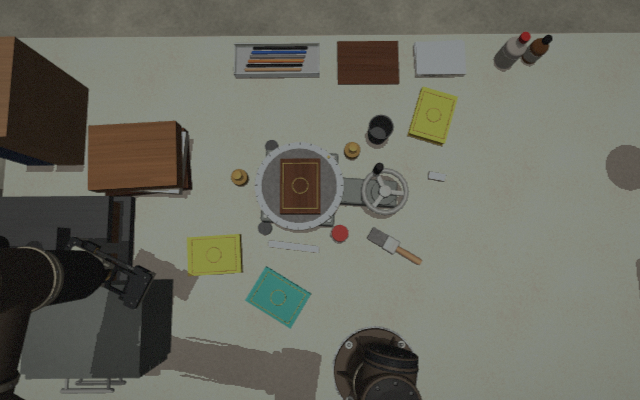

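View pics/scene0.png

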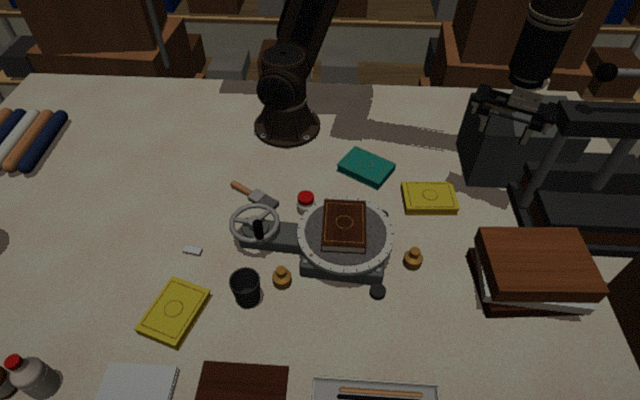

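Top view: handwheel at (385,191) with the black handle at about (378,168). The table with the brown book is at (300,186). Things that could be taken for the handle: the black cup (380,129), the dark knobs by the housing (271,146) and (265,228), and the brass knobs (352,150) and (239,177). I choose the handle on the wheel rim and check it in a crop.

Run:
```python
from h import *
import pickle
D=pickle.load(open('d0.pkl','rb'))
a=cv2.resize(D['top']['color'][140:230,340:430],(540,540),interpolation=cv2.INTER_CUBIC)
cv2.imwrite('pics/c1.png',a)
d=D['top']
for n,u,v,z in [('hub',385,191,.082),('htop',378.5,167.5,.144),('disc',300,186,.08),('cup',380,129,.1),('brass',352,150,.04),('red',340,233,.05)]: print(n,ray(d,u,v,z).round(3))
```

```text
hub [ 0.501 -0.031  0.082]
htop [ 0.554 -0.005  0.144]
disc [0.517 0.205 0.08 ]
cup [ 0.673 -0.019  0.1  ]
brass [0.629 0.055 0.04 ]
red [0.387 0.094 0.05 ]
```

View pics/c1.png

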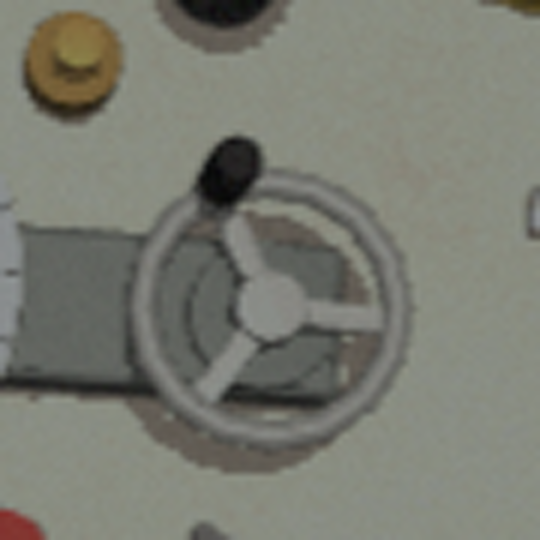

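The crop shows the three-spoke wheel with its hub at about (385.2,191.2) and the upright black handle with its top at about (379.7,166.2). That puts the top at about (0.557,-0.008), 60 mm from the hub, which matches the description. I move to hover above it.

{"fn": "step_arm", "kwargs": {"rows": [[0,-0.04,0.03,0,0.0876],[0.02,-0.085,0.06,0,0.0876],[0.04,-0.13,0.06,-0.1,0.0876],[0.06,-0.175,0.06,-0.22,0.0876],[0.08,-0.22,0.06,-0.34,0.0876],[0.1,-0.265,0.06,-0.46,0.0876],[0.12,-0.31,0.06,-0.58,0.0876],[0.14,-0.355,0.06,-0.7,0.0876],[0.16,-0.4,0.06,-0.82,0.0876],[0.18,-0.44,0.06,-0.94,0.0876],[0.2,-0.48,0.06,-1.06,0.0876],[0.22,-0.52,0.05,-1.118,0.0876],[0.24,-0.56,0.05,-1.118,0.06],[0.25,-0.59,0.04,-1.118,0.06],[0.262,-0.615,0.03,-1.118,0.06],[0.262,-0.615,0.03,-1.118,0.06],[0.262,-0.615,0.03,-1.118,0.06],[0.262,-0.615,0.03,-1.118,0.06]]}}

```text
t: 1.9
eef_pos: [0.5572, -0.0076, 0.2567]
ee_rot: [-3.141, 0.0, -1.571]
force: [0.5, 0.6, -0.3]
width: 0.06
gripper_force: 0.0
```

Run:
```python
from h import *
import pickle
d=grab('wrist','w1.png'); pickle.dump(d,open('w1.pkl','wb'))
s=arm.get_state();print(s['t'],s['eef_pos'],s['ee_rot'],s['q'],s['width'])
```

```text
1.95 [ 0.55725063 -0.00737347  0.25693989] [-3.14104174e+00  2.24078872e-04 -1.56998587e+00] [ 3.38091505e-01  1.46060161e-01 -2.04032673e-01 -3.10334920e-05
 -1.22010947e+00 -3.37270455e-01] 0.059757263288383655
```

View pics/w1.png

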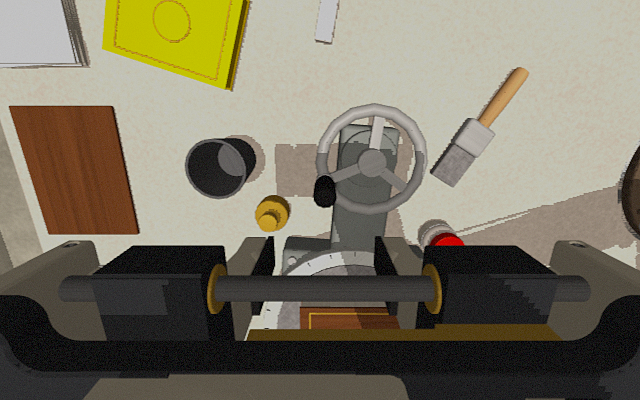

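The wrist view shows the wheel hub at (372,162) and the black handle at about (325,190). The cup (220,168) and the brass knob (271,213) stand clear. I compute positions from it.

Run:
```python
from h import *
import pickle
d=pickle.load(open('w1.pkl','rb')); t=pickle.load(open('d0.pkl','rb'))['top']
R=cv2.Rodrigues(np.array(d['rvec'],float))[0];print('cam',-R.T@np.array(d['tvec']).ravel(),R[2])
for n,u,v,z in [('hub',372,162,.082),('htopa',325,197,.144),('htopb',325,183,.144),('cup',216,168,.1)]: print(n,ray(d,u,v,z).round(4))
for n,u,v,z in [('hub',385.2,191.2,.082),('htop',379.7,166.2,.144),('disc',300,186,.08)]: print(n,ray(t,u,v,z).round(4))
P=np.array([[.557,-.008,.144],[.557,-.008,.084],[.501,-.031,.082]])
f=200/np.tan(np.radians(d['vfov'])/2);K=np.array([[f,0,d['cx']],[0,f,d['cy']],[0,0,1]])
print(cv2.projectPoints(P,np.array(d['rvec'],float),np.array(d['tvec'],float),K,None)[0].squeeze())
cv2.imwrite('pics/c2.png',cv2.resize(d['color'][90:230,280:440],None,fx=4,fy=4,interpolation=cv2.INTER_CUBIC))
```

```text
cam [ 0.55757977 -0.0892085   0.41451945] [-2.04214401e-04  3.00097931e-01 -9.53908376e-01]
hub [ 0.5018 -0.0313  0.082 ]
htopa [ 0.5566 -0.0075  0.144 ]
htopb [ 0.5566 -0.0217  0.144 ]
cup [ 0.6769 -0.0277  0.1   ]
hub [ 0.5003 -0.0314  0.082 ]
htop [ 0.5578 -0.0086  0.144 ]
disc [0.5172 0.2051 0.08  ]
[[324.55536555 196.54855352]
 [324.45380233 181.91103685]
 [372.67769701 162.22217445]]
```

View pics/c2.png

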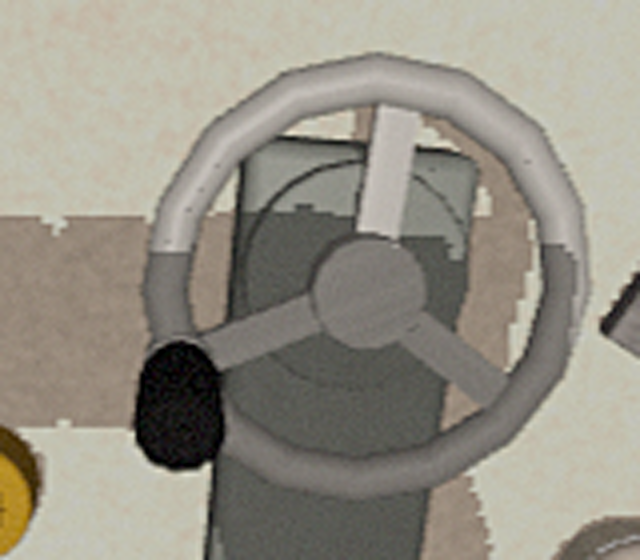

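Both views agree: hub (0.501,-0.031), handle (0.557,-0.008). I descend and grip.

{"fn": "step_arm", "kwargs": {"rows": [[0,0,-0.04,0,0.06],[0,0,-0.08,0,0.06],[0,0,-0.12,0,0.06],[0,0,-0.145,0,0.06],[0,0,-0.145,0,0.06],[0,0,-0.145,0,0.04],[0,0,-0.145,0,0.015],[0,0,-0.145,0,0.015],[0,0,-0.145,0,0.015],[0,0,-0.145,0,0.015],[0,0,-0.145,0,0.015],[0,0,-0.145,0,0.015]], "newtons": 25}}

```text
t: 3.15
eef_pos: [0.557, -0.0082, 0.1122]
ee_rot: [3.141, -0.0, -1.571]
force: [-3.4, -0.2, 5.9]
width: 0.0232
gripper_force: 25.0
```

Run:
```python
from h import *
s=arm.get_state();print(s['t'],s['eef_pos'],s['force'],s['width'],s['gripper_force'])
h=np.array([.501,-.031]);r=s['eef_pos'][:2]-h;a0=np.arctan2(r[1],r[0]);print(np.degrees(a0),np.hypot(*r))
a0=np.radians(22.3)
# 20 rows of 9 deg; half turn per call
for k in range(2):
  b=a0-k*np.pi
  print([[round(float(.06*(np.cos(b-i*np.pi/20)-np.cos(b))),4),round(float(.06*(np.sin(b-i*np.pi/20)-np.sin(b))),4),0,0,.015] for i in range(1,21)])
```

```text
3.15 [ 0.5570386  -0.00824771  0.11223424] [-3.38215205 -0.21180045  5.93494606] 0.023229304106835696 25.00163140474342
22.097700834367764 0.06048132796429841
[[0.0029, -0.009, 0, 0, 0.015], [0.0043, -0.0183, 0, 0, 0.015], [0.0043, -0.0277, 0, 0, 0.015], [0.0028, -0.037, 0, 0, 0.015], [-0.0002, -0.0459, 0, 0, 0.015], [-0.0045, -0.0543, 0, 0, 0.015], [-0.01, -0.0619, 0, 0, 0.015], [-0.0167, -0.0685, 0, 0, 0.015], [-0.0243, -0.074, 0, 0, 0.015], [-0.0327, -0.0783, 0, 0, 0.015], [-0.0417, -0.0812, 0, 0, 0.015], [-0.051, -0.0826, 0, 0, 0.015], [-0.0604, -0.0826, 0, 0, 0.015], [-0.0697, -0.0811, 0, 0, 0.015], [-0.0787, -0.0781, 0, 0, 0.015], [-0.087, -0.0738, 0, 0, 0.015], [-0.0946, -0.0683, 0, 0, 0.015], [-0.1013, -0.0616, 0, 0, 0.015], [-0.1068, -0.0539, 0, 0, 0.015], [-0.111, -0.0455, 0, 0, 0.015]]
[[-0.0029, 0.009, 0, 0, 0.015], [-0.0043, 0.0183, 0, 0, 0.015], [-0.0043, 0.0277, 0, 0, 0.015], [-0.0028, 0.037, 0, 0, 0.015], [0.0002, 0.0459, 0, 0, 0.015], [0.0045, 0.0543, 0, 0, 0.015], [0.01, 0.0619, 0, 0, 0.015], [0.0167, 0.0685, 0, 0, 0.015], [0.0243, 0.074, 0, 0, 0.015], [0.0327, 0.0783, 0, 0, 0.015], [0.0417, 0.0812, 0, 0, 0.015], [0.051, 0.0826, 0, 0, 0.015], [0.0604, 0.0826, 0, 0, 0.015], [0.0697, 0.0811, 0, 0, 0.015], [0.0787, 0.0781, 0, 0, 0.015], [0.087, 0.0738, 0, 0, 0.015], [0.0946, 0.0683, 0, 0, 0.015], [0.1013, 0.0616, 0, 0, 0.015], [0.1068, 0.0539, 0, 0, 0.015], [0.111, 0.0455, 0, 0, 0.015]]
```

{"fn": "step_arm", "kwargs": {"rows": [[0.0016,-0.0045,0,0,0.015],[0.0029,-0.009,0,0,0.015],[0.0043,-0.0183,0,0,0.015],[0.0043,-0.0277,0,0,0.015],[0.0028,-0.037,0,0,0.015],[-0.0002,-0.0459,0,0,0.015],[-0.0045,-0.0543,0,0,0.015],[-0.01,-0.0619,0,0,0.015],[-0.0167,-0.0685,0,0,0.015]]}}

```text
t: 4.05
eef_pos: [0.541, -0.0762, 0.1123]
ee_rot: [-3.14, 0.001, -1.571]
force: [-1.2, 6.0, 5.0]
width: 0.0232
gripper_force: 25.0
```

{"fn": "step_arm", "kwargs": {"rows": [[-0.0076,-0.0055,0,0,0.015],[-0.016,-0.0098,0,0,0.015],[-0.025,-0.0127,0,0,0.015],[-0.0343,-0.0141,0,0,0.015],[-0.0437,-0.0141,0,0,0.015],[-0.053,-0.0126,0,0,0.015],[-0.062,-0.0096,0,0,0.015],[-0.0703,-0.0053,0,0,0.015],[-0.0779,0.0002,0,0,0.015],[-0.0846,0.0069,0,0,0.015],[-0.0901,0.0146,0,0,0.015],[-0.0943,0.023,0,0,0.015]]}}

```text
t: 5.25
eef_pos: [0.446, -0.0542, 0.1122]
ee_rot: [-3.141, -0.001, -1.57]
force: [2.1, -2.5, 6.0]
width: 0.0233
gripper_force: 25.0
```

{"fn": "step_arm", "kwargs": {"rows": [[-0.0029,0.009,0,0,0.015],[-0.0043,0.0183,0,0,0.015],[-0.0043,0.0277,0,0,0.015],[-0.0028,0.037,0,0,0.015],[0.0002,0.0459,0,0,0.015],[0.0045,0.0543,0,0,0.015],[0.01,0.0619,0,0,0.015],[0.0167,0.0685,0,0,0.015],[0.0243,0.074,0,0,0.015],[0.0327,0.0783,0,0,0.015],[0.0417,0.0812,0,0,0.015],[0.051,0.0826,0,0,0.015],[0.0604,0.0826,0,0,0.015],[0.0697,0.0811,0,0,0.015],[0.0787,0.0781,0,0,0.015],[0.087,0.0738,0,0,0.015],[0.0946,0.0683,0,0,0.015],[0.1013,0.0616,0,0,0.015],[0.1068,0.0539,0,0,0.015],[0.111,0.0455,0,0,0.015]]}}

```text
t: 7.25
eef_pos: [0.5572, -0.0086, 0.1122]
ee_rot: [-3.142, -0.001, -1.57]
force: [-2.5, 2.7, 10.1]
width: 0.0233
gripper_force: 25.0
```

Run:
```python
from h import *
d=grab('top','t2.png')
cv2.imwrite('pics/c3.png',cv2.resize(d['color'][120:250,230:430],None,fx=4,fy=4,interpolation=cv2.INTER_CUBIC))
s=arm.get_state();print(s['t'],s['eef_pos'],s['force'],s['width'])
```

```text
7.3 [ 0.55756401 -0.00971651  0.11221801] [ 0.8802397  -2.0328674   7.81089375] 0.02329254830160172
```

View pics/c3.png

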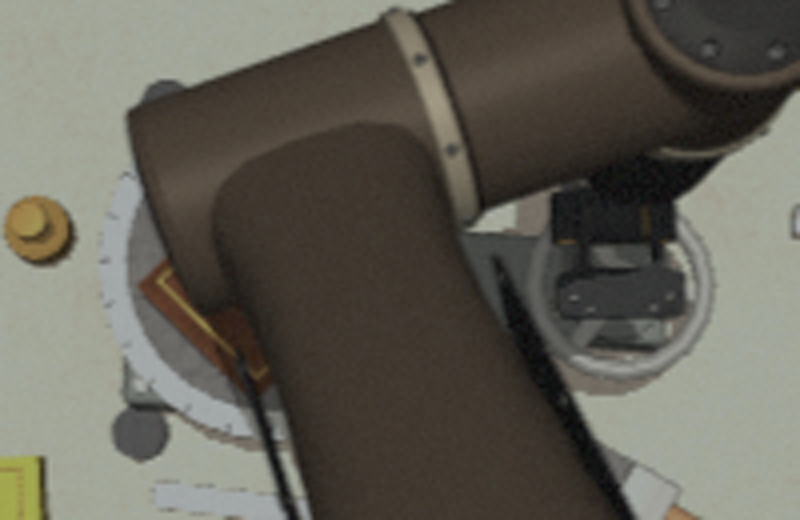

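After one turn the book has visibly turned about 45° clockwise; its visible edges run diagonally around (200,330) in the crop. Now the second turn.

{"fn": "step_arm", "kwargs": {"rows": [[0.0029,-0.009,0,0,0.015],[0.0043,-0.0183,0,0,0.015],[0.0043,-0.0277,0,0,0.015],[0.0028,-0.037,0,0,0.015],[-0.0002,-0.0459,0,0,0.015],[-0.0045,-0.0543,0,0,0.015],[-0.01,-0.0619,0,0,0.015],[-0.0167,-0.0685,0,0,0.015],[-0.0243,-0.074,0,0,0.015],[-0.0327,-0.0783,0,0,0.015],[-0.0417,-0.0812,0,0,0.015],[-0.051,-0.0826,0,0,0.015],[-0.0604,-0.0826,0,0,0.015],[-0.0697,-0.0811,0,0,0.015],[-0.0787,-0.0781,0,0,0.015],[-0.087,-0.0738,0,0,0.015],[-0.0946,-0.0683,0,0,0.015],[-0.1013,-0.0616,0,0,0.015],[-0.1068,-0.0539,0,0,0.015],[-0.111,-0.0455,0,0,0.015]]}}

```text
t: 9.3
eef_pos: [0.446, -0.0542, 0.1122]
ee_rot: [-3.141, -0.001, -1.57]
force: [1.4, -1.9, 6.3]
width: 0.0235
gripper_force: 25.0
```

{"fn": "step_arm", "kwargs": {"rows": [[-0.0029,0.009,0,0,0.015],[-0.0043,0.0183,0,0,0.015],[-0.0043,0.0277,0,0,0.015],[-0.0028,0.037,0,0,0.015],[0.0002,0.0459,0,0,0.015],[0.0045,0.0543,0,0,0.015],[0.01,0.0619,0,0,0.015],[0.0167,0.0685,0,0,0.015],[0.0243,0.074,0,0,0.015],[0.0327,0.0783,0,0,0.015],[0.0417,0.0812,0,0,0.015],[0.051,0.0826,0,0,0.015],[0.0604,0.0826,0,0,0.015],[0.0697,0.0811,0,0,0.015],[0.0787,0.0781,0,0,0.015],[0.087,0.0738,0,0,0.015],[0.0946,0.0683,0,0,0.015],[0.1013,0.0616,0,0,0.015],[0.1068,0.0539,0,0,0.015],[0.111,0.0455,0,0,0.015]]}}

```text
t: 11.3
eef_pos: [0.5572, -0.0086, 0.1122]
ee_rot: [-3.142, -0.001, -1.57]
force: [-2.3, 1.8, 9.8]
width: 0.0232
gripper_force: 25.0
```

{"fn": "step_arm", "kwargs": {"rows": [[0,0,0,0,0.015],[0,0,0,0,0.015],[0,0,0,0,0.015],[0,0,0,0,0.015],[0,0,0,0,0.015]]}}

```text
t: 11.8
eef_pos: [0.5573, -0.009, 0.1122]
ee_rot: [-3.141, -0.001, -1.571]
force: [1.6, -1.8, 6.6]
width: 0.0234
gripper_force: 25.0
```

Run:
```python
from h import *
s=arm.get_state();print(s['t'],s['eef_pos'],s['force'],s['width'])
```

```text
11.8 [ 0.55725362 -0.00899128  0.11223929] [ 1.63972554 -1.7568476   6.62381778] 0.02336715079367762
```

{"fn": "step_arm", "kwargs": {"rows": [[0,0,0,0,0.03],[0,0,0,0,0.045],[0,0,0,0,0.06],[0,0,0,0,0.06],[0,0,0,0,0.06],[0,0,0.02,0,0.06],[0,0,0.05,0,0.06],[0,0,0.09,0,0.06],[0,0,0.13,0,0.06],[0,0,0.145,0,0.06],[0,0,0.145,0,0.06],[0,0,0.145,0,0.06],[0,0,0.145,0,0.06]]}}

```text
t: 13.1
eef_pos: [0.5566, -0.0081, 0.2552]
ee_rot: [3.139, -0.0, -1.571]
force: [-0.1, -0.0, -0.3]
width: 0.0598
gripper_force: 0.0
```

Run:
```python
from h import *
import pickle
d=grab('wrist','w2.png'); pickle.dump(d,open('w2.pkl','wb')); e=pickle.load(open('w1.pkl','rb'))
print(arm.get_state()['eef_pos'],d['rvec']-e['rvec'],d['tvec']-e['tvec'])
c=lambda x:cv2.resize(x['color'][90:230,290:440],None,fx=2.6,fy=2.6,interpolation=cv2.INTER_CUBIC)
cv2.imwrite('pics/c4.png',np.hstack([c(e),c(d)]))
for x in(e,d):
    m=(x['color'][165:215,305:345].max(2)<25).astype(np.uint8); n,l,s,ce=cv2.connectedComponentsWithStats(m); k=1+s[1:,4].argmax(); print(s[k],ce[k]+[305,165])
```

```text
[ 0.55664172 -0.00814739  0.25518169] [ 0.00112392 -0.00210536 -0.0009948 ] [-0.00122273  0.00043614 -0.00010534]
[  9  11  22  31 422] [324.38151659 190.42890995]
[  7  10  23  32 414] [323.03864734 190.08695652]
```

View pics/c4.png

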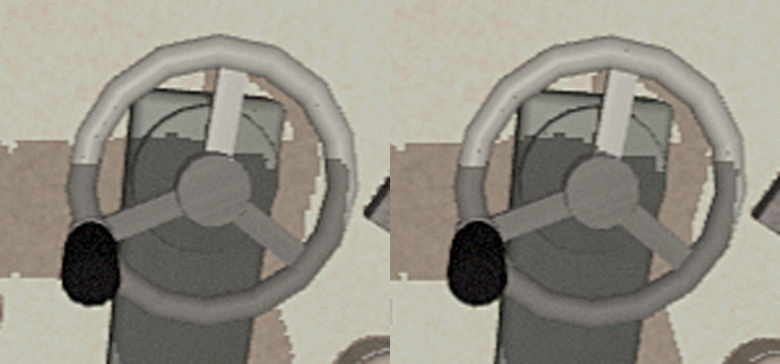

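The before and after crops show the wheel at the same angle within about a degree, with the whole picture shifted about 1 px. I move up and away for a last check of the book.

{"fn": "step_arm", "kwargs": {"rows": [[0,-0.03,0.03,0,0.06],[0,-0.07,0.05,0,0.06],[0,-0.11,0.05,0,0.06],[0,-0.15,0.05,0,0.06],[0,-0.19,0.05,0,0.06],[0,-0.23,0.05,0,0.06],[0,-0.27,0.05,0,0.06],[0,-0.3,0.05,0,0.06],[0,-0.3,0.05,0,0.06],[0,-0.3,0.05,0,0.06],[0,-0.3,0.05,0,0.06]]}}

```text
t: 14.25
eef_pos: [0.5572, -0.3074, 0.3059]
ee_rot: [3.141, 0.0, -1.57]
force: [-0.2, -0.3, -0.6]
width: 0.06
gripper_force: 0.0
```

Run:
```python
from h import *
import pickle
d=grab('top','t5.png');e=pickle.load(open('d0.pkl','rb'))['top']
c=lambda x:cv2.resize(x['color'][130:240,245:425],None,fx=2.2,fy=2.2,interpolation=cv2.INTER_CUBIC)
cv2.imwrite('pics/c5.png',np.hstack([c(e),c(d)]))
```

```text
(no output)
```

View pics/c5.png

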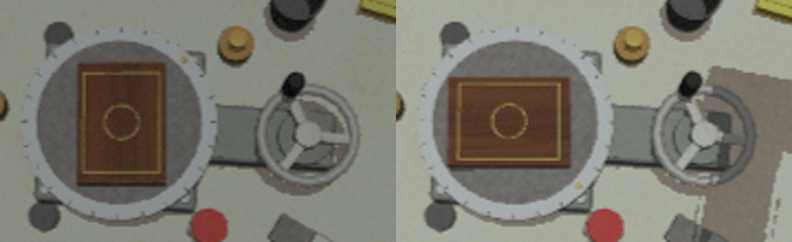

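The book and the brass stud (crop (184,60) before, (579,186) after) have gone round a quarter turn clockwise, and the handle is back at its start angle with the arm clear.

```bash
python3 -c "
from station import arm
print(arm.job_done())"
```

```text
the job is handed in; nothing more can be done
None
```

The handwheel was wound two full turns clockwise (back to its start angle within about a degree) and released. The table and book went round a quarter turn, the arm stayed clear of both, and the job was handed in at about 14 s.

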